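# Complete the second sowing stand

## Robot

A 6-joint arm with a two-finger parallel gripper is mounted at the origin on the work surface. World frame = base frame: x ahead of the robot, y to its left, z up, the work surface at z = 0. Lengths are in m, angles in degrees, forces in N, time in s.
With the tool pointing down it reaches from about 0.375 to 0.9 m from the base axis. Payload 3.1 kg.
Tool frame: the origin (TCP) lies at the very end of the fingers, on their centre line; the grasp point (between the pads) lies 19 mm behind it; z points along the fingers, y is the direction in which the jaws open and shut (so a half turn about z gives the same grasp; the last joint's range is limited). The gripper opens to 87 mm and grips with 3 to 60 N. Pads are 19 mm wide; open, the fingers measure 117 mm over their backs; the gripper's body (75 mm by 190 mm) begins 51 mm behind the grasp point.
Start: joints at [59.444, 30.224, 82.088, -0, 67.689, -10.227], TCP at [0.217, 0.586, 0.223] pointing down, gripper open.
Joint ranges: [-176.69, 176.69], [-43.24, 126.21], [12.49, 139.97], [-82, 262], [0, 151.66], [-163.58, 163.58]. Speed limits (degrees/s): [159.86, 159.86, 180, 180, 180, 180].

## Interface

Orientations are given as a 3x3 rotation matrix whose columns are the frame's x, y, z axes.
In Python, from rig import readout, capture, camera_model, bot, spot_in, regions_of gives the robot as it stands.
- The arm moves only by the tool send_rows, never from a script. Its argument "moves" is a list that holds one entry, the list of rows, each a list of 7 numbers: the turn, a rotation vector about the tool's x, y, z in degrees, then the shift along the tool's x, y, z in cm, then the opening, from -1 (shut) to 1 (fully open). A call has exactly 5 rows; each row shifts and turns the commanded pose from where the row before left it, along the tool's axes as they then stand; what a row does not reach is not made up. A row lasts 1/10 s, in which the tool goes at most 50 mm and 8.59 degrees, less where a joint would pass 70% of its speed; a pose out of reach is approached as far as the arm can. A call with a gripper value outside its range is refused whole. The fingers move at their own pace and stop on an object; the grip force is fixed at half the most. Time passes only in rows, so rows that do not move let the fingers close, or fill a call up. It gives the time, the measured TCP pose, the force and the opening at its end, in the units of the state.
- readout.read_state(): the state, without advancing time (a new reading comes with each control period).
- capture(name): name is "scene" or "top"; returns the picture (480x640x3 uint8, blue, green, red); there is no depth.
- camera_model(name): a dict with "camera_matrix" (3x3 intrinsics, pixels), "k1" (the pictures are not rectified: a ray, as slopes to the right and down, at radius r is drawn at 1 + k1 r^2 times it, then the intrinsics apply), "pose" (4x4, takes a point from camera to world coordinates). Camera axes: x right, y up, looking along -z (the intrinsics and any distortion apply to the point x, -y, -z); pixel columns grow to the right and rows downward; lengths in m; the calibration is good to about 2 mm. A picture is of the moment at which its call begins. camera_model takes no time and is no camera call.
- bot.hand_in(): hands the job in, once; it reports no verdict.
Trained networks look in the newest picture that a camera, given by its name, has taken for a name from the list of things; names that differ only in an ending like _2 or _b are one class to them, and where a whole thing is asked for, a point or a joint stands for the part that bears it (a point fixed in the world has none). Each returns a list of dicts, best first, with "p" (0 to 1); they miss things now and then, are a little off and sometimes report something else, mostly with a low value. They report only what shows in the picture. A call takes as long as a camera call. They do not tell look-alikes from the thing itself.
- spot_in(camera, thing): "location" ([x, y, z] in m, in world coordinates, good to about 4 mm: the middle of the surface that is visible of it).
- regions_of(camera, thing): "mask" (480x640 bool, what is visible of it).
The state is a dict: "time_s": time; "joint_positions": joint angles; "qvel": joint speeds; "tau": joint torques, N m; "position": TCP position; "tcp_rot": TCP orientation; "force": force on the tool from outside, world axes, zero at the start; "moment": the same for the moment, N m; "opening": opening from 0.0 (shut) to 1.0 (fully open).
Only numpy, scipy, OpenCV 4.12 (cv2) and the standard library are available. Lean on these libraries where they do the work, as an engineer would, in place of code of your own. Each camera call takes 0.05 s, during which the arm holds its last target. There are 200 camera calls.

## Task

Set up the empty wooden stand like the full one beside it: stand the black nursery pot with the yellow band upright in its saucer, and take the yellow-banded slate marker off the easel and stand it upright, foot down, in the stand's slot, pushed fully home. Leave the white-banded pot and marker and everything else on the bench where they are.

Things in the scene. Friction and masses are not known exactly. Their poses are not given: they have to be found in the camera images.
- marker: slate slab 130 long, 60 wide, 9 mm thick, 0.17 kg, yellow band 76 to 90 mm from its foot. Origin: middle of its foot; z along its length to the top, y across its width, x through its thickness. Starts leaning on the easel, 0.60 rad from vertical, top towards the robot. The easel's bed is narrower (36 mm) and 50 mm shorter: pinch the long edges (60 mm apart) near the top, fingers along the slab
- easel: small wooden easel, fixed; base 130 x 80 x 12 mm, origin at the centre of its underside. It leans towards its own -x, which looks roughly to the robot; the marker's foot rests on its 70 mm wide ledge at (30, 0, 30) mm, behind a lip of 6 mm, so draw the marker out along its own length
- pot: empty black nursery pot, 75 mm tall, base diameter 50 mm, widening to an upright rim 66 mm across (the top 15 mm, with a yellow band); wall 3 mm, 0.06 kg; origin at the centre of its underside, z up. It starts standing on the bench; lift it by the outside of its rim
- empty_stand: the empty stand: plank 190 (x) by 110 (y) by 15 mm, fixed; origin at the centre of its underside, z up, +x from slot to saucer. On it, centred 62 mm towards -x, a dark slotted block 34 x 96 mm, top 50 mm above the bench; centred 40 mm towards +x, a white saucer rim (outer diameter 86, inner 76, 8 mm high)
- empty_stand_slot (a point): centre of the floor of the empty stand's slot, 20 mm above the bench, axes as the stand's. The slot is open at the top only: 30 mm deep, 11.5 mm wide along x, 76.5 mm long along y, with 3 mm chamfered mouth edges
- empty_stand_spot (a point): centre of the empty stand's saucer, on the plank's top (15 mm above the bench), where the pot's underside rests; axes as the stand's
- full_stand: the stand already in use, alike: plank 190 (x) by 110 (y) by 15 mm, fixed; origin at the centre of its underside, z up, +x from slot to saucer. On it, centred 62 mm towards -x, a dark slotted block 34 x 96 mm, top 50 mm above the bench; centred 40 mm towards +x, a white saucer rim (outer diameter 86, inner 76, 8 mm high)
- white_marker: slate slab 130 long, 60 wide, 9 mm thick, 0.17 kg, white band 76 to 90 mm from its foot. Origin: middle of its foot; z along its length to the top, y across its width, x through its thickness. Already upright in the slot of the full stand; to be left there
- white_pot: empty black nursery pot, 75 mm tall, base diameter 50 mm, widening to an upright rim 66 mm across (the top 15 mm, with a white band); wall 3 mm, 0.06 kg; origin at the centre of its underside, z up. Already in the saucer of the full stand; to be left there
- sprinkling_can: blue plastic sprinkling can, body 130 mm across, 200 mm tall, spout towards its +x (170 mm out), handle to -x; origin at the underside; a bystander
- bulb_planter: stainless bulb planter standing on its tube (72 mm across) with a wooden cross handle at 205 mm height, 220 mm tall; origin at the underside; a bystander
- trowel: trowel with red handle, 270 mm long lying along its x, 80 mm wide, 30 mm high; origin near its middle on the bench; a bystander
- clay_pot: terracotta pot, rim 116 mm across, 100 mm tall; origin at the underside; a bystander
- feed_bottle: green bottle 66 mm across, 170 mm tall; origin at the underside; a bystander
There are look-alikes about, which are no part of the job. Leave any orange look-alike of the pot alone. What is shaped like the marker but pink is not meant.

How it is judged (in metres and radians):
At the end, for the whole second after the job is handed in: Marker upright (0.13 rad) foot down in the empty stand's slot, foot within 4 mm of its floor, 5 mm across and 12 mm along of its centre; yellow-banded pot upright (0.08 rad) in the saucer, within 16 mm of centre and 5 mm of the plank; both released and at rest (x of marker in the frame of empty_stand_slot between -0.005 and 0.005 m and y of marker in the frame of empty_stand_slot between -0.012 and 0.012 m and z of marker in the frame of empty_stand_slot between -0.004 and 0.004 m and angle between marker's own z axis and vertical below 0.13 rad and horizontal distance between pot and empty_stand_spot below 0.016 m and z of pot in the frame of empty_stand_spot between -0.004 and 0.005 m and angle between pot's own z axis and vertical below 0.08 rad and linear speed of each of marker, pot below 0.03 m/s and angular speed of each of marker, pot below 0.3 rad/s); the robot touches nothing.
It fails at once if the white marker or the white pot is moved by more than 20 mm or tipped (distance of any of white_marker, white_pot from where it was at the start of the episode above 0.02 m or angle between any of white_marker, white_pot's own z axis and vertical above 0.2 rad).
It fails at once if another thing on the bench (can, planter, trowel, terracotta pot, bottle) is moved by more than 40 mm or tipped over (distance of any of sprinkling_can, bulb_planter, trowel, clay_pot, feed_bottle from where it was at the start of the episode above 0.04 m or angle between any of sprinkling_can, bulb_planter, trowel, clay_pot, feed_bottle's own z axis and vertical above 0.5 rad).
It also fails if it takes over 61 s, if anything falls off the work surface, if the arm or the gripper's body presses on something with over 40 N, if the wrist force passes 120 N, or if a joint passes its speed limit or range.

## Working session

There is one attempt and no reset: what is moved stays moved. The work goes in short steps, Python scripts to look and compute and a tool call to move; the robot and the scene stay as the last step left them, time stands still between calls to the robot, and variables do not carry over. Pictures are saved under pics/ and viewed, about 8 in all and at most 12, crops included, and the job is handed in when it is done.

Besides the shell and the picture viewer there is one more tool, called after "Request:" as name(argument=value, ...) on one line, values as JSON. send_rows: Moves the arm, as the interface text tells. Its arguments: {"type":"object","properties":{"moves":{"type":"array","items":{"type":"array","items":{"type":"array","items":{"type":"number"}}}}},"required":["moves"]}

```bash
ls; mkdir -p pics
python3 - <<'E'
from rig import *
import cv2,numpy as np
for c in("scene","top"):
    im=capture(c);cv2.imwrite(f"pics/{c}0.png",im)
    m=camera_model(c);print(c,np.round(m["camera_matrix"],1).tolist(),m["k1"],np.round(m["pose"],3).tolist())
    for t in("marker","easel","pot","empty_stand","sprinkling_can","bulb_planter","trowel","clay_pot","feed_bottle"):
        print(t,[(np.round(d["location"],3).tolist(),round(d["p"],2)) for d in spot_in(c,t)])
print(readout.read_state())
E
```

```text
pics
scene [[472.0, 0.0, 323.5], [0.0, 472.0, 249.6], [0.0, 0.0, 1.0]] -0.03688810540681161 [[0.737, -0.559, 0.38, 1.135], [0.676, 0.621, -0.397, -0.524], [-0.014, 0.549, 0.836, 1.248], [0.0, 0.0, 0.0, 1.0]]
marker [([0.427, 0.355, 0.09], 0.74), ([0.815, -0.021, 0.11], 0.42)]
easel [([0.456, 0.347, 0.014], 0.75)]
pot [([0.45, -0.378, 0.05], 0.91), ([0.415, -0.24, 0.05], 0.73), ([0.424, -0.508, 0.048], 0.59)]
empty_stand [([0.586, -0.122, 0.02], 0.63)]
sprinkling_can [([0.623, 0.479, 0.137], 0.7), ([0.584, -0.121, 0.016], 0.61)]
bulb_planter [([0.814, -0.021, 0.115], 0.58)]
trowel [([0.345, 0.003, 0.006], 0.58)]
clay_pot [([0.64, -0.398, 0.07], 0.57)]
feed_bottle [([0.518, 0.093, 0.109], 0.72), ([0.748, -0.242, 0.11], 0.66)]
top [[573.2, 0.0, 321.6], [0.0, 573.2, 240.7], [0.0, 0.0, 1.0]] -0.15735304376108933 [[0.024, 0.998, -0.059, 0.494], [-1.0, 0.024, -0.002, 0.022], [-0.001, 0.059, 0.998, 1.924], [0.0, 0.0, 0.0, 1.0]]
marker [([0.422, 0.361, 0.093], 0.84), ([0.348, 0.522, 0.012], 0.72)]
easel [([0.449, 0.344, 0.01], 0.65), ([0.424, 0.358, 0.092], 0.58)]
pot [([0.464, -0.386, 0.045]
[... 532 characters left out ...]
,  8.20861833e+01,  6.20050409e-04,
        6.76907412e+01, -1.02269424e+01]), 'qvel': array([-0.0521418 ,  0.07212769,  0.05151637, -0.00123495, -0.02893225,
        0.04810019]), 'tau': array([ 2.07664639e-04, -4.40018749e+01, -1.76990926e+01,  6.33862568e-02,
        5.03717212e-02, -5.23239436e-06]), 'position': array([0.21707839, 0.58607532, 0.22257686]), 'tcp_rot': array([[-9.37718651e-01,  3.47395641e-01,  4.11563028e-06],
       [ 3.47395641e-01,  9.37718651e-01,  2.66660763e-05],
       [ 5.40437540e-06,  2.64350291e-05, -1.00000000e+00]]), 'force': array([-0.1300664 , -0.77037935,  0.05739433]), 'moment': array([-0.05067488, -0.01564254,  0.01886255]), 'opening': 1.001712674847638}
```

View pics/scene0.png

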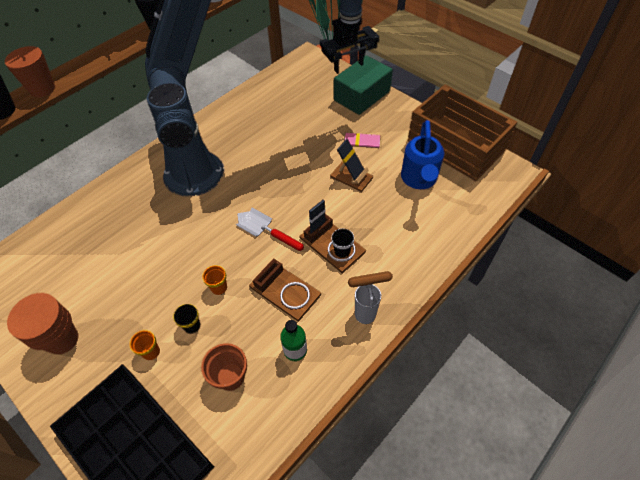

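View pics/top0.png

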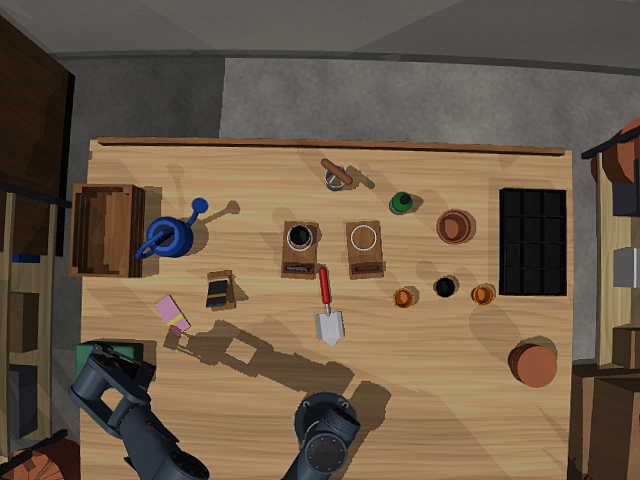

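```bash
cat > h.py <<'E'
from rig import *
import cv2,numpy as np
from scipy.optimize import minimize
from scipy.spatial.transform import Rotation as R
CM={c:camera_model(c) for c in("scene","top")}
def proj(c,P):
    m=CM[c];T=np.linalg.inv(np.array(m["pose"]));p=np.atleast_2d(P)@T[:3,:3].T+T[:3,3]
    s=np.c_[p[:,0],-p[:,1]]/-p[:,2:];s=s*(1+m["k1"]*(s**2).sum(1,keepdims=True))
    K=np.array(m["camera_matrix"]);return s@K[:2,:2].T+K[:2,2]
def box(lo,hi): return np.array([[x,y,z] for x in(lo[0],hi[0]) for y in(lo[1],hi[1]) for z in(lo[2],hi[2])])/1000
def ring(r,z,n=40):
    a=np.linspace(0,2*np.pi,n);return np.c_[r*np.cos(a),r*np.sin(a),0*a+z]/1000
STAND=[box((-95,-55,0),(95,55,15)),box((-79,-48,15),(-45,48,50))]
MARK=[box((-4.5,-30,0),(4.5,30,130))]
POT=[np.r_[ring(25,0),ring(33,60),ring(33,75)]]
def place(parts,x,y,yaw,z=0,Rl=np.eye(3),off=(0,0,0)):
    Rz=R.from_euler('z',yaw).as_matrix()
    return [(p@Rl.T+np.array(off))@Rz.T+[x,y,z] for p in parts]
RL=R.from_euler('y',-0.6).as_matrix()
def marker(q): return place(MARK,q[0],q[1],q[2],0,RL,(.03,0,.03))
def stand(q): return place(STAND,*q)
def pot(q): return place(POT,q[0],q[1],0)
def sil(c,parts,S=8):
    m=np.zeros((480*S//S,640),np.uint8);m=np.zeros((480,640),np.float32)
    uv=[proj(c,p) for p in parts];a=np.vstack(uv);o=np.floor(a.min(0)).astype(int)-2;w=np.ceil(a.max(0)).astype(int)+3-o
    b=np.zeros((w[1]*S,w[0]*S),np.uint8)
    for u in uv: cv2.fillConvexPoly(b,cv2.convexHull(np.round(((u-o+.5)*S-.5)*16).astype(np.int32)),255,shift=4)
    b=cv2.resize(b,(w[0],w[1]),interpolation=cv2.INTER_AREA)/255.
    m[o[1]:o[1]+w[1],o[0]:o[0]+w[0]]=b;return m
def fit(model,masks,q0,d):
    f=lambda q:sum(np.abs(sil(c,model(q))-m).sum() for c,m in masks.items())
    q0=np.array(q0,float);best=None
    for s in(1,-1):
        sx=np.vstack([q0]+[q0+s*np.eye(len(q0))[i]*d[i] for i in range(len(q0))])
        r=minimize(f,q0,method='Nelder-Mead',options=dict(initial_simplex=sx,xatol=1e-4,fatol=.1,maxiter=300))
        if best is None or r.fun<best.fun:best=r
    return best
def mask(c,thing,near):
    ds=regions_of(c,thing);u=proj(c,near)[0]
    g=[d for d in ds if np.hypot(*(np.argwhere(d["mask"]).mean(0)[::-1]-u))<25]
    return g[0]["mask"].astype(np.float32) if g else None
E
cat > m.py <<'E'
from h import *
ims={c:capture(c) for c in CM}
spec=[("empty_stand",stand,(.585,-.12,0),(.02,.02,.1)),("marker",marker,(.45,.345,.2),(.02,.02,.2)),("pot",pot,(.46,-.383),(.02,.02))]
tiles=[]
for n,mod,q0,d in spec:
    near=np.vstack(mod(q0)).mean(0)
    mk={c:mask(c,n,near) for c in CM}
    for cs in(["scene","top"],["scene"],["top"]):
        r=fit(mod,{c:mk[c] for c in cs if mk[c] is not None},q0,d) 
        print(n,cs,np.round(r.x,4),round(r.fun,1),[int(mk[c].sum()) for c in cs])
        if len(cs)==2:Q=r.x
    col=[]
    for c in CM:
        u=np.round(proj(c,near)[0]).astype(int);a=(u-[33,37]);t=cv2.resize(ims[c][a[1]:a[1]+75,a[0]:a[0]+66],None,fx=4,fy=4,interpolation=cv2.INTER_CUBIC)
        for p in mod(Q):
            h=cv2.convexHull((((proj(c,p)-a+.5)*4)).astype(np.int32));cv2.polylines(t,[h],True,(255,255,0),1)
        col.append(t)
    tiles.append(np.vstack(col))
cv2.imwrite("pics/fit0.png",np.hstack(tiles))
E
python3 m.py
```

```text
empty_stand ['scene', 'top'] [ 0.5811 -0.1175  0.0934] 170.4 [2254, 1817]
empty_stand ['scene'] [ 0.5804 -0.1177  0.097 ] 71.2 [2254]
empty_stand ['top'] [ 0.5822 -0.117   0.0872] 89.3 [1817]
marker ['scene', 'top'] [0.4337 0.3603 0.1793] 109.7 [515, 515]
marker ['scene'] [0.4303 0.3639 0.204 ] 46.9 [515]
marker ['top'] [0.4342 0.3579 0.1412] 34.3 [515]
pot ['scene', 'top'] [ 0.4622 -0.3786] 55.7 [587, 356]
pot ['scene'] [ 0.4619 -0.3789] 34.4 [587]
pot ['top'] [ 0.4623 -0.3777] 18.2 [356]
```

View pics/fit0.png

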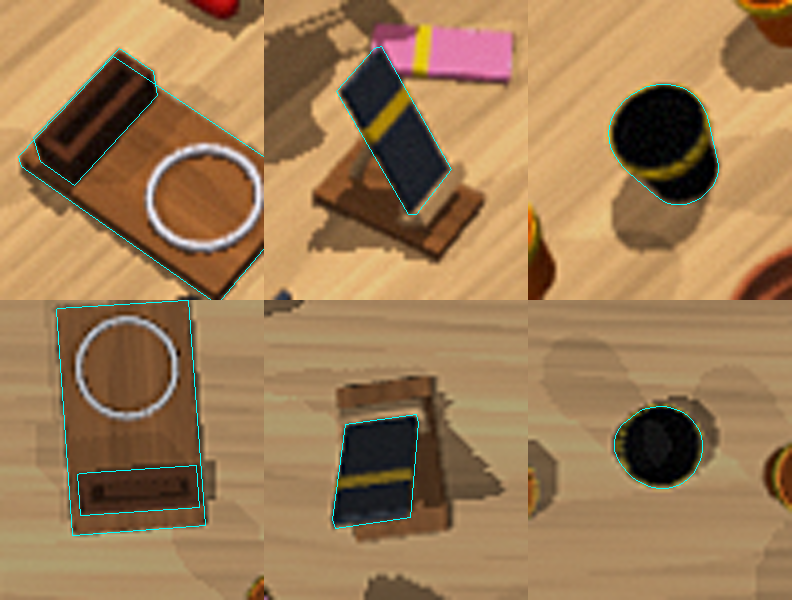

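Target choice: pots at scene (215,280) orange, (187,319) black with yellow band, (145,345) orange, (342,240) white-banded, so the one at (187,319). Markers: (350,160) slate on the easel, (363,141) pink, (317,215) white-banded, so the one at (350,160). The crop confirms both, and the fits agree within a few mm.

```bash
cat > p.py <<'E'
from h import *
from scipy.linalg import logm
EA=(.4337,.3603,.1793);ST=(.5811,-.1175,.0934);PO=(.4622,-.3786)
def Rt(yaw,tilt=0): # tool: y along frame y, z down, tilted
    return R.from_euler('z',yaw).as_matrix()@R.from_euler('y',-tilt).as_matrix()@np.diag([-1,1,-1.])
def cur():
    s=readout.read_state();T=np.eye(4);T[:3,:3]=s["tcp_rot"];T[:3,3]=s["position"];return T,s
def mk(p,Rm): T=np.eye(4);T[:3,:3]=Rm;T[:3,3]=p;return T
def mtool(L,q=EA): # TCP L m from foot on leaning marker
    Rz=R.from_euler('z',q[2]).as_matrix();ax=Rz@RL
    return mk(ax[:,2]*L+Rz@[.03,0,.03]+[q[0],q[1],0],Rt(q[2],.6))
def stp(dx,dy,z,q=ST): # point over stand
    c,s=np.cos(q[2]),np.sin(q[2]);return mk([q[0]+c*dx-s*dy,q[1]+s*dx+c*dy,z],Rt(q[2]))
def go(T,A=None,name=""):
    A=cur()[0] if A is None else A
    D=np.linalg.inv(A)@T;w=R.from_matrix(D[:3,:3]).as_rotvec();xi=np.real(logm(D))
    n=max(1,int(np.ceil(max(np.degrees(np.linalg.norm(w))/8.5,np.linalg.norm(xi[:3,3])/.048))));n=-(-n//5)*5
    from scipy.linalg import expm
    E=expm(xi/n);print(name,"rows",n,"turn",np.round(np.degrees(w/n),2),"shift cm",np.round(E[:3,3]*100,2),"mid z",round((A@expm(xi/2))[2,3],3))
    return T
E
python3 - <<'E'
from p import *
T=go(mtool(.19),name="standoff");print(T)
go(mtool(.085),T,"down")
E
```

```text
standoff rows 10 turn [-0.92 -3.35 -2.97] shift cm [-1.57 -2.26  0.75] mid z 0.192
[[-0.81210447 -0.17834084  0.55559056  0.35765686]
 [-0.14719105  0.98396877  0.10069881  0.34651745]
 [-0.56464247  0.         -0.82533561  0.18681377]
 [ 0.          0.          0.          1.        ]]
down rows 5 turn [ 0. -0. -0.] shift cm [-0.   0.   2.1] mid z 0.143
```

Request:
send_rows(moves=[[[-0.9, -3.35, -3, -1.57, -2.26, 0.75, 1], [-0.9, -3.35, -3, -1.57, -2.26, 0.75, 1], [-0.9, -3.35, -3, -1.57, -2.26, 0.75, 1], [-0.9, -3.35, -3, -1.57, -2.26, 0.75, 1], [-0.9, -3.35, -3, -1.57, -2.26, 0.75, 1]]])

```text
time_s: 1.9
position: [0.2691, 0.4567, 0.1924]
tcp_rot: [[-0.951, 0.082, 0.299], [0.09, 0.996, 0.013], [-0.297, 0.039, -0.954]]
force: [0.5, -0.1, -1.0]
opening: 1.0
```

Request:
send_rows(moves=[[[-0.9, -3.35, -3, -1.57, -2.26, 0.75, 1], [-0.9, -3.35, -3, -1.57, -2.26, 0.75, 1], [-0.9, -3.35, -3, -1.57, -2.26, 0.75, 1], [-0.9, -3.35, -3, -1.57, -2.26, 0.75, 1], [-0.9, -3.35, -3, -1.57, -2.26, 0.75, 1]]])

```text
time_s: 2.4
position: [0.3539, 0.3508, 0.1869]
tcp_rot: [[-0.821, -0.168, 0.546], [-0.141, 0.986, 0.091], [-0.554, -0.002, -0.833]]
force: [2.0, 0.4, 0.4]
opening: 1.0
```

```bash
cat > see.py <<'E'
from p import *
import sys
def crops(name,pts,model=None,half=50,k=4):
    t=[]
    for c in CM:
        im=capture(c);u=np.round(proj(c,pts)[0]).astype(int);a=u-half
        b=cv2.resize(im[a[1]:a[1]+2*half,a[0]:a[0]+2*half],None,fx=k,fy=k,interpolation=cv2.INTER_CUBIC)
        for p in model or []: cv2.polylines(b,[cv2.convexHull(((proj(c,p)-a+.5)*k).astype(np.int32))],True,(255,255,0),1)
        t.append(b)
    cv2.imwrite(f"pics/{name}.png",np.hstack(t))
E
python3 - <<'E'
from see import *
T,s=cur();print(s["time_s"],np.round(T,4))
go(mtool(.19),name="fix");go(mtool(.085),name="down")
crops("pre",[.41,.35,.12],marker(EA))
E
```

```text
2.4 [[-0.8206 -0.1682  0.5462  0.3539]
 [-0.1411  0.9858  0.0915  0.3508]
 [-0.5538 -0.002  -0.8327  0.1869]
 [ 0.      0.      0.      1.    ]]
fix rows 5 turn [-0.09 -0.15 -0.09] shift cm [-0.05 -0.1   0.04] mid z 0.187
down rows 5 turn [-0.09 -0.15 -0.09] shift cm [-0.06 -0.09  2.14] mid z 0.143
```

View pics/pre.png

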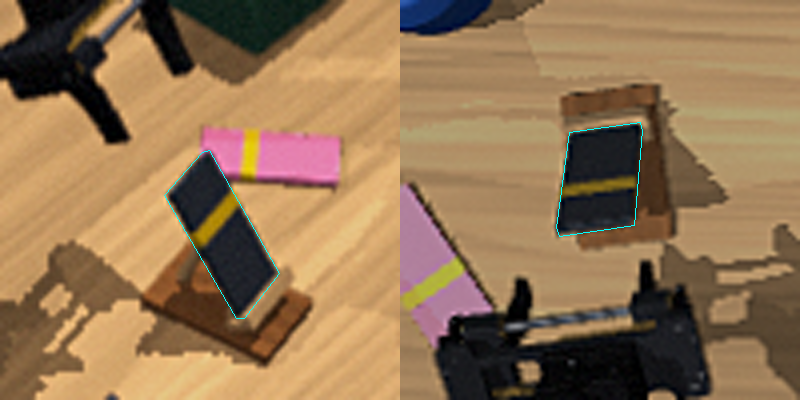

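Request:
send_rows(moves=[[[0, 0, 0, 0, 0, 2.1, 1], [0, 0, 0, 0, 0, 2.1, 1], [0, 0, 0, 0, 0, 2.1, 1], [0, 0, 0, 0, 0, 2.1, 1], [0, 0, 0, 0, 0, 2.1, 1]]])

```text
time_s: 3.0
position: [0.4156, 0.3724, 0.1157]
tcp_rot: [[-0.836, -0.158, 0.526], [-0.14, 0.987, 0.075], [-0.531, -0.011, -0.847]]
force: [-0.4, -2.0, 1.9]
opening: 1.0
```

Run:
```python
from see import *
for c in CM: mk1=mask(c,"marker",[.41,.35,.1]) if 0 else None
crops("dn",[.41,.35,.12])
T,s=cur();print(s["time_s"],np.round(T,4),s["force"])
go(mtool(.085),name="fix")
```

```text
3.1 [[-0.8358 -0.1582  0.5257  0.4165]
 [-0.1395  0.9874  0.0753  0.3728]
 [-0.531  -0.0104 -0.8473  0.1152]
 [ 0.      0.      0.      1.    ]] [-0.28803207  0.30787077  0.68719394]
fix rows 5 turn [-0.23 -0.46 -0.13] shift cm [ 0.22 -0.31  0.22] mid z 0.108
```

View pics/dn.png

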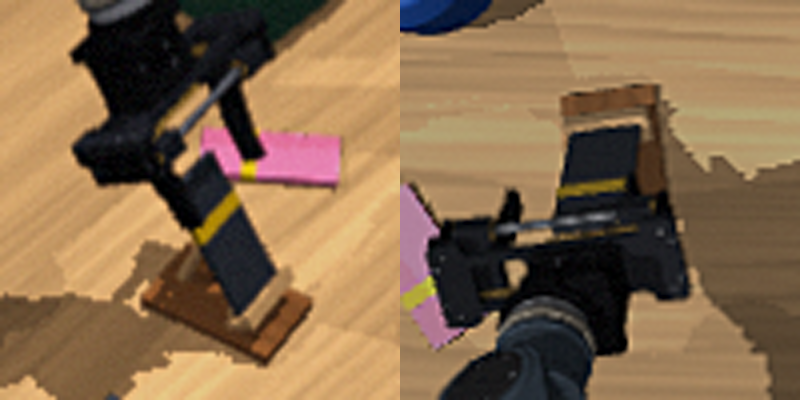

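Request:
send_rows(moves=[[[-0.4, -0.8, -0.2, 0.22, -0.5, 0, 1], [-0.4, -0.8, -0.2, 0.22, -0.5, 0, 1], [-0.4, -0.7, -0.2, 0.22, -0.5, 0.3, 1], [0, 0, 0, 0.22, 0, 0.4, 1], [0, 0, 0, 0.22, 0, 0.4, 1]]])

```text
time_s: 3.6
position: [0.4195, 0.3685, 0.1219]
tcp_rot: [[-0.831, -0.172, 0.529], [-0.151, 0.985, 0.082], [-0.536, -0.012, -0.844]]
force: [-0.6, 0.4, -0.3]
opening: 0.996
```

Run:
```python
from see import *
ims=capture("top");T,s=cur();print(s["time_s"],np.round(T,4),s["force"])
go(mtool(.085),name="fix")
```

```text
3.65 [[-0.8311 -0.1716  0.5289  0.4197]
 [-0.1512  0.9851  0.0821  0.3687]
 [-0.5351 -0.0118 -0.8447  0.1213]
 [ 0.      0.      0.      1.    ]] [ 0.72015881  0.01375793 -0.63884435]
fix rows 5 turn [-0.16 -0.41  0.01] shift cm [ 0.33 -0.21  0.29] mid z 0.111
```

Run:
```python
from see import *
T,s=cur();print(np.round(s["joint_positions"],1),np.round(s["qvel"],2),np.round(s["tau"],1),s["moment"])
```

```text
[ 38.1  31.9 117.  -81.9  15.3  15.7] [-0.01  0.21  0.02 -0.07  0.06 -0.06] [  0.1 -36.   -7.   -0.5   0.6  -0. ] [0.02526891 0.33822097 0.04306607]
```

```bash
cat >> p.py <<'E'
def mtool2(L,tilt,q=EA): # grasp point at L, tool at own tilt
    T=mtool(L,q);T[:3,:3]=Rt(q[2],tilt);T[:3,3]+=.019*T[:3,2];return T
E
python3 - <<'E'
from p import *
go(mtool2(.106,.52),name="fix");print(mtool2(.106,.52)[:3,3])
E
```

```text
fix rows 5 turn [-0.16  0.51  0.  ] shift cm [ 0.35 -0.21  0.26] mid z 0.111
[0.41361584 0.35665982 0.10099701]
```

Request:
send_rows(moves=[[[-0.2, 1.3, 0, 0, -0.2, 0, 1], [-0.2, 1.3, 0, 0.2, -0.2, 0, 1], [-0.2, 0, 0, 0.5, -0.2, 0.4, 1], [-0.2, 0, 0, 0.5, -0.2, 0.4, 1], [0, 0, 0, 0.5, -0.2, 0.5, 1]]])

```text
time_s: 4.15
position: [0.4132, 0.3576, 0.1027]
tcp_rot: [[-0.856, -0.176, 0.485], [-0.154, 0.984, 0.086], [-0.493, -0.001, -0.87]]
force: [3.2, 0.4, 1.8]
opening: 1.0
```

Run:
```python
from see import *
ims=capture("top");T,s=cur();print(s["time_s"],np.round(T,4),s["force"],s["joint_positions"])
go(mtool2(.106,.52),name="fix")
```

```text
4.2 [[-8.580e-01 -1.735e-01  4.835e-01  4.127e-01]
 [-1.511e-01  9.848e-01  8.530e-02  3.572e-01]
 [-4.909e-01  1.000e-04 -8.712e-01  1.018e-01]
 [ 0.000e+00  0.000e+00  0.000e+00  1.000e+00]] [ 0.03121466 -0.00780014 -0.00219395] [ 36.16806422  33.17297621 118.18275739 -81.86618373  12.63166687
  14.85112611]
fix rows 5 turn [-0.03 -0.08 -0.05] shift cm [-0.01 -0.01  0.02] mid z 0.101
```

Request:
send_rows(moves=[[[0, 0, 0, 0, 0, 0, -1], [0, 0, 0, 0, 0, 0, -1], [0, 0, 0, 0, 0, 0, -1], [0, 0, 0, 0, 0, 0, -1], [0, 0, 0, 0, 0, 0, -1]]])

```text
time_s: 4.7
position: [0.4138, 0.3581, 0.1035]
tcp_rot: [[-0.855, -0.178, 0.487], [-0.156, 0.984, 0.087], [-0.494, -0.001, -0.869]]
force: [-0.0, -0.7, -0.3]
opening: 0.69
```

Run:
```python
from see import *
crops("gr",[.41,.35,.12],marker(EA))
T,s=cur();print(s["time_s"],np.round(T,4),s["force"],s["opening"])
```

```text
4.8 [[-0.8553 -0.1784  0.4865  0.4138]
 [-0.1556  0.984   0.0872  0.3581]
 [-0.4943 -0.0011 -0.8693  0.1035]
 [ 0.      0.      0.      1.    ]] [ 0.00357794 -0.79685072  0.72031455] 0.686248807113728
```

View pics/gr.png

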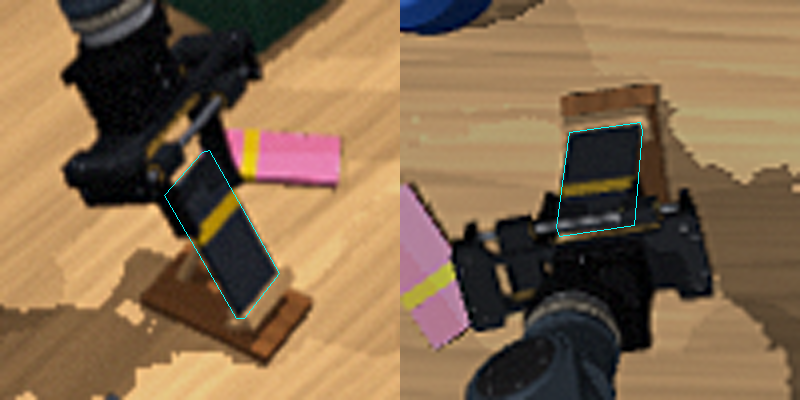

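Run:
```python
from p import *
T,s=cur();Rz=R.from_euler('z',EA[2]).as_matrix();ax=(Rz@RL)[:,2]
print("axis in tool",T[:3,:3].T@ax,"up in tool",T[:3,:3].T@[0,0,1])
```

```text
axis in tool [ 8.28918353e-02 -9.13001635e-04 -9.96558132e-01] up in tool [-0.49428561 -0.00111729 -0.86929885]
```

Request:
send_rows(moves=[[[0, 0, 0, 0.05, 0, -0.6, -1], [0, 0, 0, 0.05, 0, -0.7, -1], [0, 0, 0, 0.05, 0, -0.7, -1], [0, 0, 0, 0, 0, -1, -1], [0, 0, 0, -0.2, 0, -1, -1]]])

```text
time_s: 5.3
position: [0.3937, 0.354, 0.1379]
tcp_rot: [[-0.856, -0.178, 0.485], [-0.156, 0.984, 0.086], [-0.492, -0.002, -0.871]]
force: [0.5, 0.4, -1.6]
opening: 0.686
```

Request:
send_rows(moves=[[[0, 0, 0, -1, 0, -1.7, -1], [0, 0, 0, -1, 0, -1.7, -1], [0, 0, 0, -1, 0, -1.7, -1], [0, 0, 0, -1, 0, -1.7, -1], [0, 0, 0, -1, 0, -1.7, -1]]])

```text
time_s: 5.8
position: [0.395, 0.3543, 0.2369]
tcp_rot: [[-0.857, -0.178, 0.484], [-0.156, 0.984, 0.086], [-0.492, -0.002, -0.871]]
force: [0.8, -0.1, -1.7]
opening: 0.685
```

Run:
```python
from p import *
T,s=cur();print(s["time_s"],np.round(T,4),s["force"],s["opening"],np.round(s["joint_positions"],1))
go(mk(T[:3,3]+[0,0,.06],Rt(ST[2])),name="upright")
```

```text
5.8 [[-0.8568 -0.1778  0.4841  0.395 ]
 [-0.1558  0.9841  0.0856  0.3543]
 [-0.4916 -0.0021 -0.8708  0.2369]
 [ 0.      0.      0.      1.    ]] [ 0.80518468 -0.07580477 -1.66546617] 0.6848241964475473 [ 37.3  16.2 113.  -29.5  27.3 -39.3]
upright rows 5 turn [0.23 5.89 0.96] shift cm [-0.37  0.01 -1.16] mid z 0.267
```

```bash
cat >> p.py <<'E'
def ins(footz,tilt=-.087,dx=0,dy=0,L=.106):
    T=stp(-.062+dx,dy,footz+L);T[:3,:3]=Rt(ST[2],tilt);T[:3,3]+=.019*T[:3,2];return T
E
python3 - <<'E'
from p import *
T,s=cur()
A=go(mk(T[:3,3]+[0,0,.05],Rt(ST[2],-.087)),name="upright")
B=go(ins(.2),A,"over");print(B[:3,3])
E
```

```text
upright rows 5 turn [0.19 6.88 0.98] shift cm [-0.27  0.01 -0.98] mid z 0.262
over rows 15 turn [ 0. -0.  0.] shift cm [-0.52 -3.25 -0.05] mid z 0.287
[ 0.51772651 -0.12343636  0.28707186]
```

Request:
send_rows(moves=[[[0.2, 6.9, 1, -0.3, 0, -1, -1], [0.2, 6.9, 1, -0.3, 0, -1, -1], [0.2, 6.9, 1, -0.3, 0, -1, -1], [0.2, 6.9, 1, -0.3, 0, -1, -1], [0.2, 6.9, 1, -0.3, 0, -1, -1]]])

```text
time_s: 6.3
position: [0.3964, 0.354, 0.2884]
tcp_rot: [[-0.992, -0.091, -0.082], [-0.09, 0.996, -0.008], [0.083, -0.001, -0.997]]
force: [0.2, 0.1, -2.8]
opening: 0.683
```

Request:
send_rows(moves=[[[0, 0, 0, -0.5, -2, 0, -1], [0, 0, 0, -0.5, -3.3, 0, -1], [0, 0, 0, -0.5, -3.3, 0, -1], [0, 0, 0, -0.5, -3.3, 0, -1], [0, 0, 0, -0.5, -3.3, 0, -1]]])

```text
time_s: 6.8
position: [0.4351, 0.2036, 0.2852]
tcp_rot: [[-0.993, -0.091, -0.079], [-0.091, 0.996, -0.009], [0.079, -0.001, -0.997]]
force: [1.0, 0.6, -2.2]
opening: 0.685
```

Request:
send_rows(moves=[[[0, 0, 0, -0.5, -3.3, 0, -1], [0, 0, 0, -0.5, -3.3, 0, -1], [0, 0, 0, -0.5, -3.3, 0, -1], [0, 0, 0, -0.5, -3.3, 0, -1], [0, 0, 0, -0.5, -3.3, 0, -1]]])

```text
time_s: 7.3
position: [0.4749, 0.0418, 0.2835]
tcp_rot: [[-0.993, -0.091, -0.079], [-0.09, 0.996, -0.008], [0.079, -0.001, -0.997]]
force: [1.1, -0.7, -2.7]
opening: 0.685
```

Run:
```python
from p import *
T,s=cur();print(s["time_s"],np.round(T,4),s["force"],s["opening"],np.round(s["joint_positions"],1))
go(ins(.2),name="over"); go(ins(.12),name="over")
```

```text
7.3 [[-9.928e-01 -9.080e-02 -7.850e-02  4.749e-01]
 [-9.040e-02  9.959e-01 -7.700e-03  4.180e-02]
 [ 7.890e-02 -6.000e-04 -9.969e-01  2.835e-01]
 [ 0.000e+00  0.000e+00  0.000e+00  1.000e+00]] [ 1.07748003 -0.70084962 -2.66249072] 0.6852025805193849 [  -7.7   16.4   95.2   -1.1   72.8 -102.6]
over rows 5 turn [-0.    0.09 -0.03] shift cm [-0.54 -3.37 -0.12] mid z 0.285
over rows 5 turn [-0.    0.09 -0.03] shift cm [-0.67 -3.37  1.48] mid z 0.245
```

Request:
send_rows(moves=[[[0, 0.1, 0, -0.55, -3.4, 0, -1], [0, 0.1, 0, -0.55, -3.4, 0, -1], [0, 0.1, 0, -0.55, -3.4, 0, -1], [0, 0.1, 0, -0.55, -3.4, 0, -1], [0, 0, 0, -0.5, -3.2, 0, -1]]])

```text
time_s: 7.8
position: [0.5172, -0.1232, 0.2813]
tcp_rot: [[-0.992, -0.09, -0.085], [-0.09, 0.996, -0.008], [0.086, -0.0, -0.996]]
force: [0.4, 0.0, -1.6]
opening: 0.69
```

Request:
send_rows(moves=[[[0, 0, 0, -0.1, 0, 2, -1], [0, 0, 0, -0.1, 0, 2, -1], [0, 0, 0, -0.2, 0, 2, -1], [0, 0, 0, -0.2, 0, 2, -1], [0, 0, 0, -0.1, 0, 1, -1]]])

```text
time_s: 8.3
position: [0.5153, -0.1214, 0.1896]
tcp_rot: [[-0.992, -0.091, -0.088], [-0.09, 0.996, -0.007], [0.088, 0.001, -0.996]]
force: [-1.0, 0.6, -3.1]
opening: 0.691
```

```bash
cat > look.py <<'E'
from see import *
def run(name):
    c0="scene"
    crops(name,[.52,-.12,.15],place(MARK,0,0,0) and None,half=50)
    T,s=cur();print(s["time_s"],np.round(T[:3,3],4),s["force"],s["opening"])
    # marker pose in hand: tool frame params (tilt about y, offset along x, L)
    def mod(q):
        A=T[:3,:3]@np.diag([-1,1,-1.])@R.from_euler('y',q[0]).as_matrix()
        g=T[:3,3]-.019*T[:3,2]+T[:3,0]*q[1]
        return [p@A.T+g-A[:,2]*q[2] for p in MARK]
    g=T[:3,3]-.019*T[:3,2]
    mk_={c:mask(c,"marker",g-[0,0,.04]) for c in CM};mk_={c:m for c,m in mk_.items() if m is not None}
    print({c:int(m.sum()) for c,m in mk_.items()})
    return T,mod,mk_
E
python3 - <<'E'
from look import *
T,mod,m=run("over")
go(ins(.09),name="to .09")
np.savez("m.npz",**m)
q=(-.087,0,.106)
ims={c:cv2.imread("pics/over.png") for c in m}
im=ims["scene"]
for i,c in enumerate(CM):
    a=np.round(proj(c,[.52,-.12,.15])[0]).astype(int)-50
    mods=mod(q)+stand(ST)
    for p in mods: cv2.polylines(im,[cv2.convexHull(((proj(c,p)-a+.5)*4).astype(np.int32))+np.array([400*i,0])],True,(255,255,0),1)
cv2.imwrite("pics/over1.png",im)
E
```

```text
8.4 [ 0.5155 -0.1214  0.1901] [-0.74010938 -0.60783746 -2.17209314] 0.6858989139733145
{'scene': 361}
to .09 rows 5 turn [-0.01  0.03 -0.03] shift cm [-0.03 -0.03  0.3 ] mid z 0.185
```

View pics/over1.png

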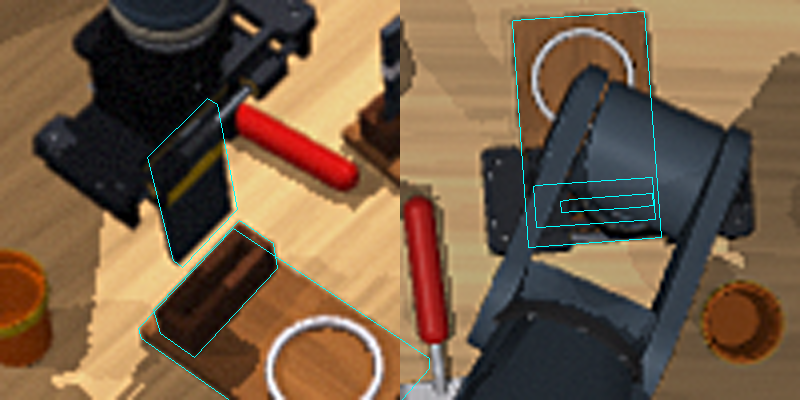

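Run:
```python
from p import *
def ray(c,uv,z):
    f=lambda p:((proj(c,[p[0],p[1],z])[0]-uv)**2).sum()
    return minimize(f,[.6,-.1],method='Nelder-Mead',options=dict(xatol=1e-5,fatol=1e-6)).x
for name,c0,q in(("empty",.04,ST),):
  for c in CM:
    im=cv2.imread(f"pics/{c}0.png").astype(int)
    P=stp(.04,0,.02)[:3,3];u=proj(c,P)[0]
    g=im.min(2);yy,xx=np.mgrid[:480,:640]
    m=((g>120)&(np.hypot(xx-u[0],yy-u[1])<24)).astype(np.uint8)
    cn=max(cv2.findContours(m,cv2.RETR_EXTERNAL,cv2.CHAIN_APPROX_NONE)[0],key=len)
    e=cv2.fitEllipse(cn);w=ray(c,np.array(e[0]),.0225)
    d=w-np.array(ST[:2]);cc,ss=np.cos(ST[2]),np.sin(ST[2])
    print(c,e,"predicted",u,"world",w,"in stand",[cc*d[0]+ss*d[1],-ss*d[0]+cc*d[1]])
    # also block dark region
```

```text
scene ((294.6431884765625, 294.5695495605469), (25.36342430114746, 28.60116958618164), 80.87926483154297) predicted [294.51365186 294.75669954] world [ 0.62182328 -0.11390888] in stand [np.float64(0.0408807037009033), np.float64(-0.00022256348040209728)]
top ((363.1411437988281, 237.4696044921875), (24.54009246826172, 24.83173179626465), 172.3060760498047) predicted [363.52848393 237.65087226] world [ 0.62133187 -0.11229163] in stand [np.float64(0.040542270134425816), np.float64(0.0014334762268702374)]
```

Request:
send_rows(moves=[[[0, 0, 0, -0.1, 0, 0.8, -1], [0, 0, 0, -0.1, 0, 0.8, -1], [0, 0, 0, -0.1, 0, 0.8, -1], [0, 0, 0, 0, 0, 0.3, -1], [0, 0, 0, 0, 0, 0, -1]]])

```text
time_s: 9.0
position: [0.5171, -0.1218, 0.1639]
tcp_rot: [[-0.992, -0.091, -0.086], [-0.09, 0.996, -0.008], [0.086, -0.0, -0.996]]
force: [0.0, 0.5, -2.2]
opening: 0.683
```

Run:
```python
from look import *
im=capture("scene");T,s=cur();print(s["time_s"],T[:3,3],s["force"])
go(ins(.06),name="to .06")
def mod(q):
    A=T[:3,:3]@np.diag([-1,1,-1.])@R.from_euler('y',q[0]).as_matrix()
    g=T[:3,3]-.019*T[:3,2]+T[:3,0]*q[1]
    return [p@A.T+g-A[:,2]*q[2] for p in [box((-4.5,-30,0),(4.5,30,76))]]
# rectangles: slot mouth at top
slot=[p for p in place([box((-62-5.75,-38.25,50),(-62+5.75,38.25,50)),box((-79,-48,50),(-45,48,50))],*ST)]
a=np.round(proj("scene",[.52,-.12,.07])[0]).astype(int)-[40,35]
b=cv2.resize(im[a[1]:a[1]+70,a[0]:a[0]+80],None,fx=8,fy=8,interpolation=cv2.INTER_CUBIC)
b=cv2.convertScaleAbs(b,alpha=1.8,beta=15)
for p in mod((.087,0,.106))+slot: cv2.polylines(b,[cv2.convexHull(((proj("scene",p)-a+.5)*8).astype(np.int32))],True,(255,255,0),1)
cv2.imwrite("pics/near.png",b)
```

```text
9.05 [ 0.51747903 -0.12194387  0.16428185] [-0.35574896 -0.01086046 -2.83715705]
to .06 rows 5 turn [-0.01  0.02 -0.03] shift cm [-0.03 -0.03  0.34] mid z 0.156
```

View pics/near.png

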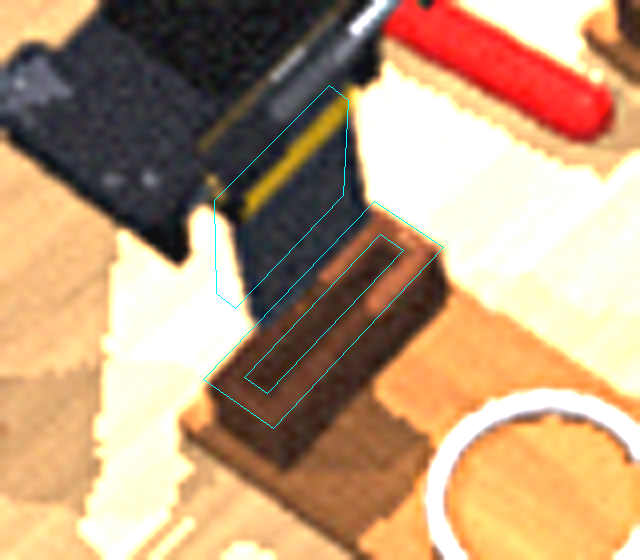

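Run:
```python
from look import *
T,s=cur()
a=np.round(proj("scene",[.52,-.12,.07])[0]).astype(int)-[40,35]
def pts(q):
    A=T[:3,:3]@np.diag([-1,1,-1.])@R.from_euler('y',q[0]).as_matrix()
    g=T[:3,3]-.019*T[:3,2]+T[:3,0]*q[1]
    P=np.array([[4.5,-30,76],[4.5,30,76],[4.5,-30,0],[4.5,30,0]])/1000
    return ((proj("scene",P@A.T+g-A[:,2]*q[2])-a+.5)*8)
for q in((-.087,0,.106),(-.087,0.003,.106),(-.057,0,.106),(-.087,0,.109)):
    print(q,np.round(pts(q)).tolist())
```

```text
(-0.087, 0, 0.106) [[246.0, 223.0], [360.0, 107.0], [273.0, 336.0], [382.0, 223.0]]
(-0.087, 0.003, 0.106) [[239.0, 219.0], [353.0, 102.0], [267.0, 331.0], [376.0, 218.0]]
(-0.057, 0, 0.106) [[244.0, 222.0], [358.0, 106.0], [267.0, 331.0], [375.0, 218.0]]
(-0.087, 0, 0.109) [[247.0, 228.0], [361.0, 112.0], [275.0, 340.0], [383.0, 227.0]]
```

```bash
cat > hand.py <<'E'
from look import *
def handfit(im,T,lo=0,show=None):
    B,G,Rr=[im[...,i].astype(int) for i in range(3)]
    def mod(q,l0=0,l1=74):
        A=T[:3,:3]@np.diag([-1,1,-1.])@R.from_euler('y',q[0]).as_matrix()
        g=T[:3,3]-.019*T[:3,2]+T[:3,0]*q[1]+T[:3,1]*q[3]
        return [p@A.T+g-A[:,2]*q[2] for p in [box((-4.5,-30,l0),(4.5,30,l1))]]
    sl=((B>=Rr)&(B<110)).astype(np.float32)
    roi=cv2.dilate((sil("scene",mod((-.087,.002,.106,0),-8,60))>0.5).astype(np.uint8),np.ones((5,5)))>0
    f=lambda q:np.abs(sil("scene",mod(q))-sl)[roi].sum()
    best=None
    for s in(1,-1):
        q0=np.array([-.087,.001,.106,0]);sx=np.vstack([q0]+[q0+s*e for e in np.diag([.05,.004,.004,.004])])
        r=minimize(f,q0,method='Nelder-Mead',options=dict(initial_simplex=sx,xatol=1e-4,fatol=.05,maxiter=400))
        print(np.round(r.x,4),round(r.fun,1),int(sl[roi].sum()))
        if best is None or r.fun<best.fun: best=r
    return best.x,sl*roi
E
python3 - <<'E'
from hand import *
im=capture("scene");T,s=cur();q,sl=handfit(im,T)
a=np.round(proj("scene",[.52,-.12,.07])[0]).astype(int)-[40,35]
for r in sl[a[1]+10:a[1]+48,a[0]+20:a[0]+55]:print(''.join('.#'[int(v)] for v in r))
E
```

```text
[-0.0995  0.0052  0.1047  0.0014] 104.9 214
[-0.079   0.0021  0.1024  0.0003] 105.5 214
...................................
...................................
...................................
...................................
...................................
...................................
.......................#...........
.....................###...........
...............#....####...........
..............#....#####...........
.............#.....#####...........
............#.....######...........
...........#....#########..........
..........#....##########..........
.........#.....##########..........
........##....###########..........
........##..##############.........
.........#..##############.........
..........###############..........
..........##############...........
..........####.########............
..........############.............
..........###########..............
...........#########...............
...........########................
...........#####.##................
...........#######.................
............#####..................
...........#####...................
............###....................
............##.....................
...................................
...................................
...................................
...................................
...................................
...................................
...................................
```

Run:
```python
from p import *
A=go(ins(.056,dx=.0035),name="to .056");B=go(ins(.036,dx=.0035),A,name="to .036")
```

```text
to .056 rows 5 turn [-0.01  0.03 -0.03] shift cm [-0.1  -0.03  0.42] mid z 0.154
to .036 rows 5 turn [ 0. -0.  0.] shift cm [-0.03  0.    0.4 ] mid z 0.133
```

Request:
send_rows(moves=[[[0, 0, 0, -0.25, -0.1, 0.4, -1], [0, 0, 0, -0.25, 0, 0.4, -1], [0, 0, 0, 0, 0, 0.4, -1], [0, 0, 0, 0, 0, 0.4, -1], [0, 0, 0, 0, 0, 0, -1]]])

```text
time_s: 9.6
position: [0.5207, -0.1224, 0.1475]
tcp_rot: [[-0.992, -0.091, -0.086], [-0.09, 0.996, -0.008], [0.086, -0.0, -0.996]]
force: [0.3, -1.4, -2.1]
opening: 0.686
```

Run:
```python
from hand import *
im=capture("scene");T,s=cur();print(s["time_s"],T[:3,3],s["force"])
go(ins(.056,dx=.0035),name="to .056")
a=np.round(proj("scene",[.52,-.12,.07])[0]).astype(int)-[40,35]
b=cv2.resize(im[a[1]:a[1]+70,a[0]:a[0]+80],None,fx=8,fy=8,interpolation=cv2.INTER_CUBIC)
b=cv2.convertScaleAbs(b,alpha=1.8,beta=15)
slot=place([box((-62-5.75,-38.25,50),(-62+5.75,38.25,50)),box((-62-4.5,-30,56),(-62+4.5,30,56))],*ST)
for p,col in zip(slot,((255,255,0),(0,255,0))): cv2.polylines(b,[cv2.convexHull(((proj("scene",p)-a+.5)*8).astype(np.int32))],True,col,1)
cv2.imwrite("pics/near2.png",b)
```

```text
9.65 [ 0.52094757 -0.12252565  0.14777605] [ 0.73129857 -0.5945835  -2.6814715 ]
to .056 rows 5 turn [-0.    0.02 -0.03] shift cm [-0.01 -0.01  0.09] mid z 0.145
```

View pics/near2.png

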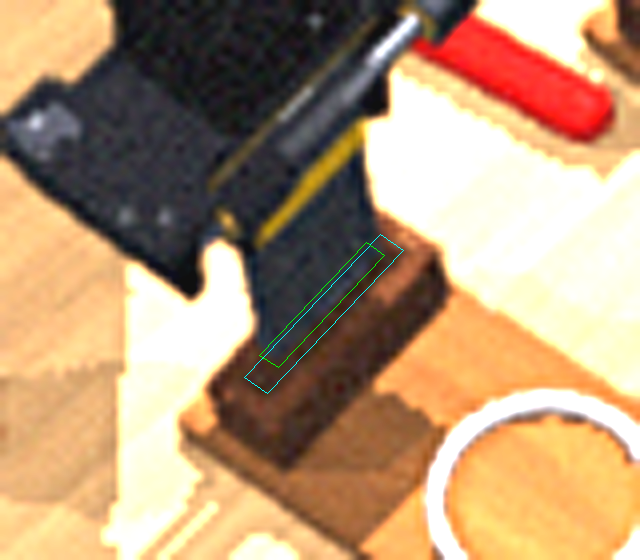

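Run:
```python
from hand import *
im=np.mean([capture("scene").astype(float) for _ in range(6)],0);T,s=cur();print(s["time_s"],T[:3,3])
a=np.round(proj("scene",[.52,-.12,.07])[0]).astype(int)-[40,35]
d=(im[...,2]-im[...,0])  # R-B: slate<=0, brown>0
print((a+[28,24]))
for r in range(24,50): print(r,' '.join('%3d'%v for v in d[a[1]+r,a[0]+28:a[0]+56]))
for q in((-.087,0,.106,0),(-.087,.004,.106,0)):
    A=T[:3,:3]@np.diag([-1,1,-1.])@R.from_euler('y',q[0]).as_matrix()
    g=T[:3,3]-.019*T[:3,2]+T[:3,0]*q[1]
    P=np.array([[4.5,-30,0],[4.5,30,0],[-4.5,-30,0]])/1000
    print(q,(proj("scene",P@A.T+g-A[:,2]*q[2])-a).round(1).tolist())
```

```text
9.95 [ 0.52149008 -0.12273027  0.14843056]
[255 257]
24  -4  -4  -3  -3  -5  -4  -7  -6  33  89  80  25  -5  -8  -7  -7  -9  -5  51 113 100  95  95  95 100 103 104 103
25  -4  -4  -4  -4  -3  -7  -4  29  87  84  23  -7  -7  -6  -5  -4  -8 -11  30 119 104  97  96 100 103 103 104 105
26  22  -3  -5  -4  -8  -2  29  87  78  22  -6  -9  -7  -5  -4  -3  -7 -12   6  78  93 107 104 104 103 104 106 108
27  67  12  -5  -6  -2  29  85  68  12  -7  -8  -6  -4  -4  -5  -4  -5  -8  -2  47  65  81 113 109 105 107 106 107
28  46  32  -2  -4  25  86  69  11 -10  -8  -3  -6  -3  -5  -6  -5  -6  -6  -5  28  59  66  80  96 116 110 105 106
29  29  19  -5  -2  41  66  12  -7  -6  -6  -6  -3  -4  -6  -6  -6  -5  -8  -6  18  51  64  82  72  85 109 112 108
30  50  11  -7   0  35  11  -8  -8  -6  -4  -5  -5  -5  -4  -5  -5  -5  -6  -6   3  37  48  61  74  70  76  91 109
31 117  77  12  -4   1  -7  -8  -6  -5  -3  -3  -5  -4  -4  -4  -5  -5  -7  -8  -5  19  30  42  55  70  63  56  86
32 112 120  36 -14  -6  -5  -4  -5  -4  -5  -4  -5  -6  -6  -5  -5  -8  -6  -7  10  19  29  52  62  63  47  28  80
33 105 110  
[... 1376 characters left out ...]
30  31  28  26  17  15  19  18  24  27  32  29  28  20  20  22  18  15  16  46  96 103  93  95 101 107 112
46  30  28  28  25  21  21  18  18  24  34  32  29  23  21  21  22  18  16  18  47  96 105 101  95  95  96  99 104
47  30  31  25  21  18  19  17  23  34  37  37  29  22  22  19  19  17  20  40  99 101  98  99  99  96  93  94  95
48  33  34  32  24  22  20  21  32  40  37  30  22  19  16  20  21  17  32  56 104 101  99  97  97  99  98  93  95
49  35  34  35  34  32  24  32  38  37  34  24  19  19  20  18  19  28  50  51  60  59  80  96  98  96  97  95  95
(-0.087, 0, 0.106, 0) [[35.1, 45.2], [48.6, 31.1], [32.8, 43.6]]
(-0.087, 0.004, 0.106, 0) [[34.1, 44.4], [47.5, 30.4], [31.8, 42.8]]
```

Request:
send_rows(moves=[[[0, 0, 0, -0.03, 0, 0.4, -1], [0, 0, 0, -0.03, 0, 0.4, -1], [0, 0, 0, -0.03, 0, 0.4, -1], [0, 0, 0, -0.03, 0, 0.4, -1], [0, 0, 0, -0.03, 0, 0.4, -1]]])

```text
time_s: 10.45
position: [0.5211, -0.1227, 0.1277]
tcp_rot: [[-0.992, -0.091, -0.084], [-0.09, 0.996, -0.009], [0.085, -0.001, -0.996]]
force: [-0.3, 0.7, -1.4]
opening: 0.689
```

Run:
```python
from p import *
T,s=cur();print(s["time_s"],T[:3,3],s["force"],s["moment"])
go(ins(.040,dx=.003),name=".04");go(ins(.020,dx=.003),name="to .02")
```

```text
10.45 [ 0.52106838 -0.12266483  0.12766587] [-0.33085978  0.72166058 -1.42936397] [ 0.00957687 -0.02975812 -0.00617345]
.04 rows 5 turn [-0.01  0.02 -0.03] shift cm [ 0.01 -0.01  0.01] mid z 0.127
to .02 rows 5 turn [-0.01  0.02 -0.03] shift cm [-0.03 -0.01  0.41] mid z 0.117
```

Request:
send_rows(moves=[[[0, 0, 0, -0.03, 0, 0.4, -1], [0, 0, 0, -0.03, 0, 0.4, -1], [0, 0, 0, -0.03, 0, 0.4, -1], [0, 0, 0, -0.03, 0, 0.4, -1], [0, 0, 0, -0.01, 0, 0.1, -1]]])

```text
time_s: 10.95
position: [0.5207, -0.1227, 0.1106]
tcp_rot: [[-0.992, -0.091, -0.085], [-0.09, 0.996, -0.008], [0.085, -0.001, -0.996]]
force: [-0.5, -0.2, -2.3]
opening: 0.686
```

Request:
send_rows(moves=[[[0, 0, 0, -0.01, 0, 0.1, -1], [0, 0, 0, -0.01, 0, 0.1, -1], [0, 0, 0, -0.01, 0, 0.1, -1], [0, 0, 0, 0, 0, 0, -1], [0, 0, 0, 0, 0, 0, -1]]])

```text
time_s: 11.45
position: [0.5216, -0.1229, 0.1095]
tcp_rot: [[-0.992, -0.091, -0.083], [-0.09, 0.996, -0.009], [0.083, -0.002, -0.997]]
force: [-1.1, 0.1, 5.6]
opening: 0.685
```

Request:
send_rows(moves=[[[0, 0, 0, -0.01, 0, 0.1, -1], [0, 0, 0, -0.01, 0, 0.1, -1], [0, 0, 0, 0, 0, 0, -1], [0, 0, 0, 0, 0, 0, 0.3], [0, 0, 0, 0, 0, 0, 0.6]]])

```text
time_s: 11.95
position: [0.5225, -0.1236, 0.108]
tcp_rot: [[-0.993, -0.091, -0.08], [-0.09, 0.996, -0.011], [0.081, -0.003, -0.997]]
force: [-0.2, -0.6, 0.0]
opening: 0.722
```

Request:
send_rows(moves=[[[0, 0, 0, 0, 0, 0, 0.75], [0, 0, 0, 0, 0, 0, 0.75], [0, 0, 0, 0, 0, -1, 0.75], [0, 0, 0, 0.2, 0, -2, 0.75], [0, 0, 0, 0.3, 0, -3, 0.75]]])

```text
time_s: 12.45
position: [0.5201, -0.1221, 0.1659]
tcp_rot: [[-0.992, -0.091, -0.088], [-0.09, 0.996, -0.007], [0.088, 0.001, -0.996]]
force: [0.3, 0.0, -0.2]
opening: 0.874
```

Run:
```python
from p import *
T,s=cur();print(s["time_s"],T[:3,3],s["force"],s["moment"],s["opening"])
up=mk(T[:3,3]+[-.02,0,.1],Rt(ST[2]));go(up,name="up")
pt=mk([PO[0],PO[1],.2],Rt(ST[2]));go(pt,up,"pot")
print([np.round(d["location"],3) for d in spot_in("scene","marker")] )
capture("scene")
print([(np.round(d["location"],3),d["p"]) for d in spot_in("scene","marker")] )
```

```text
12.45 [ 0.52006767 -0.12213341  0.16588722] [ 0.33446197  0.01368944 -0.17578149] [ 0.04917963 -0.00994472 -0.0703677 ] 0.8736455835405512
up rows 5 turn [ 0.01 -1.01 -0.03] shift cm [ 0.5   0.04 -1.98] mid z 0.216
pot rows 10 turn [0. 0. 0.] shift cm [ 0.62 -2.52  0.66] mid z 0.233
[array([0.346, 0.515, 0.013]), array([ 0.526, -0.122,  0.11 ]), array([0.519, 0.092, 0.108])]
[(array([ 0.522, -0.129,  0.103]), 0.78), (array([0.348, 0.518, 0.01 ]), 0.77)]
```

Request:
send_rows(moves=[[[0, -1, 0, 0.5, 0, -2, 1], [0, -1, 0, 0.5, 0, -2, 1], [0, -1, 0, 0.5, 0, -2, 1], [0, -1, 0, 0.5, 0, -2, 1], [0, -1, 0, 0.5, 0, -2, 1]]])

```text
time_s: 13.1
position: [0.5004, -0.124, 0.2671]
tcp_rot: [[-0.996, -0.091, 0.001], [-0.091, 0.996, 0.0], [-0.001, 0.0, -1.0]]
force: [0.1, -0.5, -0.8]
opening: 0.997
```

Request:
send_rows(moves=[[[0, 0, 0, 0.6, -2.5, 0, 1], [0, 0, 0, 0.6, -2.5, 0, 1], [0, 0, 0, 0.6, -2.5, 0, 1], [0, 0, 0, 0.6, -2.5, 0, 1], [0, 0, 0, 0.6, -2.5, 0, 1]]])

```text
time_s: 13.6
position: [0.482, -0.2521, 0.2664]
tcp_rot: [[-0.996, -0.091, 0.001], [-0.091, 0.996, 0.001], [-0.001, 0.001, -1.0]]
force: [0.5, 0.4, -0.2]
opening: 1.001
```

Request:
send_rows(moves=[[[0, 0, 0, 0.6, -2.5, 1, 1], [0, 0, 0, 0.6, -2.5, 1, 1], [0, 0, 0, 0.6, -2.5, 1, 1], [0, 0, 0, 0.6, -2.5, 1, 1], [0, 0, 0, 0.6, -2.5, 1, 1]]])

```text
time_s: 14.1
position: [0.4636, -0.3792, 0.2158]
tcp_rot: [[-0.996, -0.091, 0.001], [-0.091, 0.996, 0.001], [-0.001, 0.001, -1.0]]
force: [0.2, 0.6, -0.1]
opening: 0.995
```

Run:
```python
from hand import *
T,s=cur();print(s["time_s"],T[:3,3])
crops("ms",[.54,-.115,.08],stand(ST)[1:]+[p@R.from_euler('z',ST[2]).as_matrix().T+stp(-.062,0,.02)[:3,3] for p in MARK],half=33,k=6)
T,s=cur()
go(mk([PO[0],PO[1],.15],Rt(ST[2])),name="pot15");go(mk([PO[0],PO[1],.050],Rt(ST[2])),mk([PO[0],PO[1],.15],Rt(ST[2])),name="down")
```

```text
14.1 [ 0.46356314 -0.37923385  0.21582035]
pot15 rows 5 turn [ 0.01  0.   -0.07] shift cm [0.01 0.05 1.3 ] mid z 0.182
down rows 5 turn [0. 0. 0.] shift cm [0. 0. 2.] mid z 0.1
```

View pics/ms.png

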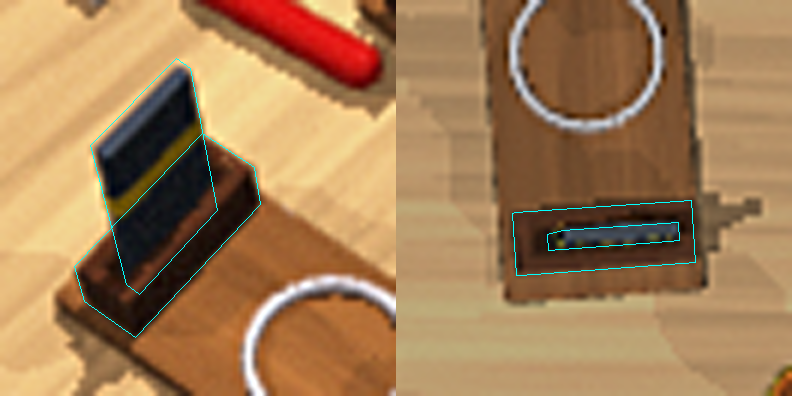

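The crop shows the marker standing in the slot, with its outline on the predicted seated pose at (93,147)-(190,65). Now the pot.

Request:
send_rows(moves=[[[0, 0, 0, 0, 0.1, 3.3, 1], [0, 0, 0, 0, 0, 3.3, 1], [0, 0, 0, 0, 0, 3.3, 1], [0, 0, 0, 0, 0, 3.3, 1], [0, 0, 0, 0, 0, 3.2, 1]]])

```text
time_s: 14.7
position: [0.4645, -0.3766, 0.052]
tcp_rot: [[-0.996, -0.091, 0.002], [-0.091, 0.996, 0.001], [-0.002, 0.0, -1.0]]
force: [0.6, -0.9, -0.1]
opening: 1.001
```

Request:
send_rows(moves=[[[0, 0, 0, 0, 0, 0, 1], [0, 0, 0, 0, 0, 0, -1], [0, 0, 0, 0, 0, 0, -1], [0, 0, 0, 0, 0, 0, -1], [0, 0, 0, 0, 0, 0, -1]]])

```text
time_s: 15.2
position: [0.4655, -0.3786, 0.0553]
tcp_rot: [[-0.996, -0.091, 0.005], [-0.091, 0.996, -0.003], [-0.005, -0.003, -1.0]]
force: [-0.3, 0.6, 2.9]
opening: 0.74
```

Request:
send_rows(moves=[[[0, 0, 0, 0, 0, 0, -1], [0, 0, 0, 0, 0, -1, -1], [0, 0, 0, 0, 0, -3, -1], [0, 0, 0, 0, 0, -4, -1], [0, 0, 0, 0, 0, -4, -1]]])

```text
time_s: 15.7
position: [0.4638, -0.3774, 0.1747]
tcp_rot: [[-0.996, -0.091, 0.002], [-0.091, 0.996, 0.0], [-0.002, 0.0, -1.0]]
force: [-0.2, -0.4, -0.6]
opening: 0.737
```

Run:
```python
from see import *
for c in CM: capture(c)
T,s=cur();print(s["time_s"],np.round(T,4),s["opening"])
for c in CM: print([(np.round(d["location"],3),round(d["p"],2)) for d in spot_in(c,"pot")])
A=go(stp(.04,.0003,T[2,3]+.03),name="over")
```

```text
15.8 [[-0.9958 -0.0908  0.0112  0.4671]
 [-0.0909  0.9958 -0.0109 -0.3811]
 [-0.0101 -0.0118 -0.9999  0.18  ]
 [ 0.      0.      0.      1.    ]] 0.7405512564956788
[(array([ 0.425, -0.508,  0.049]), 0.96), (array([ 0.416, -0.239,  0.052]), 0.77)]
[(array([ 0.423, -0.25 ,  0.041]), 0.93), (array([ 0.588, -0.116,  0.02 ]), 0.22)]
over rows 10 turn [-0.02  0.02 -0.01] shift cm [-1.8   2.49 -0.35] mid z 0.192
```

Request:
send_rows(moves=[[[0, 0, 0, -0.8, 1.2, -1.5, -1], [0, 0, 0, -1.8, 2.5, -1.5, -1], [0, 0, 0, -1.8, 2.5, -0.5, -1], [0, 0, 0, -1.8, 2.5, 0, -1], [0, 0, 0, -1.8, 2.5, 0, -1]]])

```text
time_s: 16.4
position: [0.5338, -0.2565, 0.2079]
tcp_rot: [[-0.996, -0.091, 0.001], [-0.091, 0.996, 0.001], [-0.001, 0.001, -1.0]]
force: [0.2, 0.3, -0.1]
opening: 0.737
```

Request:
send_rows(moves=[[[0, 0, 0, -1.8, 2.5, 0, -1], [0, 0, 0, -1.8, 2.5, 0, -1], [0, 0, 0, -1.8, 2.5, 0, -1], [0, 0, 0, -1.8, 2.5, 0, -1], [0, 0, 0, -1.8, 2.5, 0, -1]]])

```text
time_s: 16.9
position: [0.6116, -0.1237, 0.2076]
tcp_rot: [[-0.996, -0.091, -0.001], [-0.091, 0.996, 0.001], [0.001, 0.001, -1.0]]
force: [0.0, -0.6, -0.4]
opening: 0.736
```

Run:
```python
from see import *
T,s=cur();print(s["time_s"],np.round(T,4),s["opening"])
go(stp(.0407,.0003,T[2,3]),name="over")
```

```text
16.9 [[-9.958e-01 -9.110e-02 -7.000e-04  6.116e-01]
 [-9.110e-02  9.958e-01  1.000e-03 -1.237e-01]
 [ 6.000e-04  1.100e-03 -1.000e+00  2.076e-01]
 [ 0.000e+00  0.000e+00  0.000e+00  1.000e+00]] 0.7356861815017103
over rows 5 turn [ 0.01 -0.01 -0.02] shift cm [-0.22  0.19  0.  ] mid z 0.208
```

Request:
send_rows(moves=[[[0, 0, 0, -0.4, 0.3, 2, -1], [0, 0, 0, -0.4, 0.3, 3, -1], [0, 0, 0, -0.4, 0.3, 3, -1], [0, 0, 0, 0, 0, 2.5, -1], [0, 0, 0, 0, 0, 1.5, -1]]])

```text
time_s: 17.4
position: [0.6213, -0.1144, 0.0855]
tcp_rot: [[-0.996, -0.091, -0.004], [-0.092, 0.996, 0.002], [0.003, 0.002, -1.0]]
force: [-0.3, 1.0, 0.1]
opening: 0.738
```

Run:
```python
from see import *
crops("pot1",[.62,-.11,.07],stand(ST)+[p+stp(.04,0,.015+.012)[:3,3] for p in POT],half=40,k=5)
T,s=cur();print(s["time_s"],np.round(T,4),s["opening"],s["force"])
go(stp(.0407,.0003,.069),name="place")
```

```text
17.5 [[-0.9958 -0.091  -0.0041  0.6212]
 [-0.091   0.9958  0.002  -0.1149]
 [ 0.0039  0.0024 -1.      0.0857]
 [ 0.      0.      0.      1.    ]] 0.7394562503477652 [-0.57757392 -0.06829272 -0.67322119]
place rows 5 turn [ 0.03 -0.04 -0.03] shift cm [-0.01  0.03  0.33] mid z 0.077
```

View pics/pot1.png

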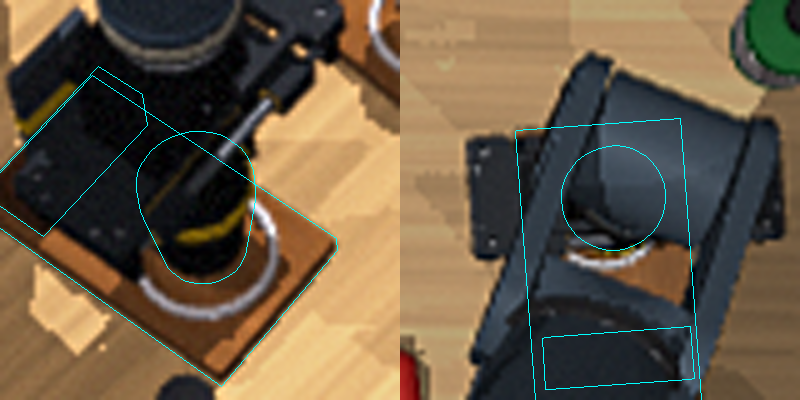

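Request:
send_rows(moves=[[[0, 0, 0, 0, 0.1, 0.5, -1], [0, 0, 0, 0, 0, 0.4, -1], [0, 0, 0, 0, 0, 0.3, -1], [0, 0, 0, 0, 0, 0.2, -1], [0, 0, 0, 0, 0, 0, -1]]])

```text
time_s: 18.0
position: [0.6235, -0.1156, 0.0749]
tcp_rot: [[-0.996, -0.09, 0.003], [-0.09, 0.996, -0.001], [-0.003, -0.001, -1.0]]
force: [-0.6, -0.2, -1.3]
opening: 0.738
```

Request:
send_rows(moves=[[[0, 0, 0, 0, 0, 0.1, -1], [0, 0, 0, 0, 0, 0.1, -1], [0, 0, 0, 0, 0, 0, -1], [0, 0, 0, 0, 0, 0, -1], [0, 0, 0, 0, 0, 0, -1]]])

```text
time_s: 18.5
position: [0.6235, -0.1155, 0.0728]
tcp_rot: [[-0.996, -0.091, 0.003], [-0.091, 0.996, -0.001], [-0.003, -0.001, -1.0]]
force: [-0.6, -0.7, -0.6]
opening: 0.735
```

Request:
send_rows(moves=[[[0, 0, 0, 0, 0, 0.1, -1], [0, 0, 0, 0, 0, 0.1, -1], [0, 0, 0, 0, 0, 0.1, -1], [0, 0, 0, 0, 0, 0, -1], [0, 0, 0, 0, 0, 0, -1]]])

```text
time_s: 19.0
position: [0.6237, -0.1155, 0.0704]
tcp_rot: [[-0.996, -0.091, 0.003], [-0.091, 0.996, -0.001], [-0.003, -0.001, -1.0]]
force: [-0.9, 0.5, 4.7]
opening: 0.733
```

Request:
send_rows(moves=[[[0, 0, 0, 0, 0, 0, 0.7], [0, 0, 0, 0, 0, 0, 1], [0, 0, 0, 0, 0, 0, 1], [0, 0, 0, 0, 0, 0, 1], [0, 0, 0, 0, 0, -0.5, 1]]])

```text
time_s: 19.5
position: [0.6228, -0.1153, 0.0739]
tcp_rot: [[-0.996, -0.091, 0.001], [-0.091, 0.996, -0.0], [-0.001, -0.0, -1.0]]
force: [-0.0, -0.2, -0.4]
opening: 0.991
```

Request:
send_rows(moves=[[[0, 0, 0, 0, 0, -2, 1], [0, 0, 0, 0, 0, -4, 1], [0, 0, 0, 0, 0, -4, 1], [0, 0, 0, 0, 0, -4, 1], [0, 0, 0, 0, 0, -4, 1]]])

```text
time_s: 20.0
position: [0.6227, -0.1153, 0.2566]
tcp_rot: [[-0.996, -0.091, 0.003], [-0.091, 0.996, -0.001], [-0.003, -0.001, -1.0]]
force: [1.5, -0.8, -0.0]
opening: 0.999
```

Request:
send_rows(moves=[[[0, 0, 0, 2, -2, 0, 1], [0, 0, 0, 3, -4, 0, 1], [0, 0, 0, 3, -4, 0, 1], [0, 0, 0, 3, -4, 0, 1], [0, 0, 0, 2, -4, 0, 1]]])

```text
time_s: 20.5
position: [0.5078, -0.3075, 0.255]
tcp_rot: [[-0.996, -0.091, 0.002], [-0.091, 0.996, -0.001], [-0.002, -0.001, -1.0]]
force: [0.7, 0.4, 0.2]
opening: 0.997
```

Request:
send_rows(moves=[[[0, 0, 0, 0, -3, 0, 1], [0, 0, 0, 0, -3, 0, 1], [0, 0, 0, 0, -2, 0, 1], [0, 0, 0, 0, 0, 0, 1], [0, 0, 0, 0, 0, 0, 1]]])

```text
time_s: 21.0
position: [0.5167, -0.3855, 0.2544]
tcp_rot: [[-0.996, -0.09, 0.002], [-0.09, 0.996, 0.001], [-0.002, 0.0, -1.0]]
force: [0.2, -0.2, -1.0]
opening: 1.001
```

Run:
```python
from see import *
mm=[p@R.from_euler('z',ST[2]).as_matrix().T+stp(-.062,0,.02)[:3,3] for p in MARK]
crops("end",[.58,-.115,.06],mm+[p+stp(.04,0,.015)[:3,3] for p in POT],half=40,k=5)
T,s=cur();print(s["time_s"],T[:3,3],s["force"])
f=lambda q:[p+[q[0],q[1],.015] for p in POT]
P=stp(.04,0,.015)[:3,3]
for c in CM:
    m=mask(c,"pot",P+[0,0,.04])
    if m is not None:
        r=fit(f,{c:m},P[:2],(.01,.01));print(c,r.x-P[:2],r.fun,m.sum())
```

```text
21.1 [ 0.51692565 -0.38450719  0.25460546] [1.26864446 0.40601877 1.39126086]
scene [-0.00118467 -0.0002683 ] 24.3450984954834 566.0
```

View pics/end.png

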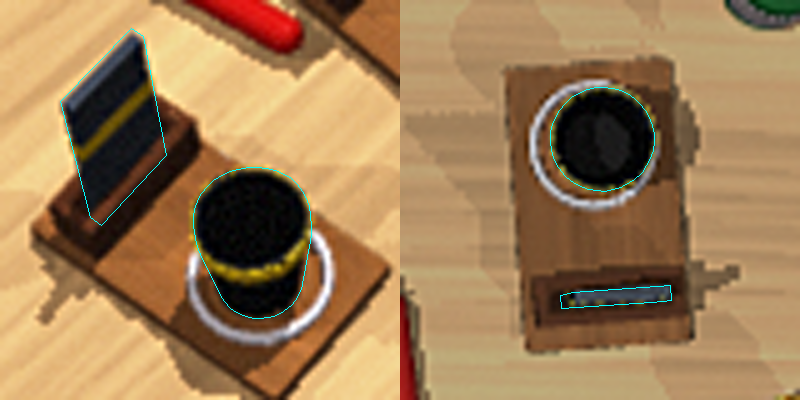

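```bash
python3 -c "
from rig import bot
print(bot.hand_in())"
```

```text
the job is handed in; nothing more can be done
None
```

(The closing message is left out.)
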